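Squeeze sprung tweezers to the gap set on a gauge

ROBOT

A 6-joint arm with a two-finger parallel gripper is mounted at the origin on the work surface; the furniture and walls round the work are solid. World frame = base frame: x ahead of the robot, y to its left, z up, the work surface at z = 0. Lengths are in m, angles in rad, forces in N, time in s.
With the tool pointing down it reaches from about 0.375 to 0.9 m from the base axis. Payload 3.1 kg.
Tool frame: the origin (TCP) lies on the centre line of the jaws, within the pads' length; the fingertips stand ahead of it and the grasp point (between the pads) lies 3 mm ahead of it (robot.tip_reach is the z of the fingertips in the tool frame, in m); z points along the fingers, y is the line along which they close (so a half turn about z gives the same grasp; the last joint's range is limited). The gripper opens to 87 mm and grips with 3 to 60 N. Pads are 19 mm wide; open, the fingers measure 117 mm over their backs; the gripper's body (75 mm by 190 mm) begins 51 mm behind the grasp point.
Start: joints at [1.006, 0.527, 1.433, -0, 1.181, -0.178], TCP at [0.235, 0.579, 0.245] pointing down, gripper open.
Joint ranges: [-3.08, 3.08], [-0.75, 2.2], [0.22, 2.44], [-1.43, 4.57], [0, 2.65], [-2.85, 2.85]. Speed limits (rad/s): [2.79, 2.79, 3.14, 3.14, 3.14, 3.14].

INTERFACE

Orientations are given as a unit quaternion [x, y, z, w].
In Python, from rig import sensors, eyes, ticket, robot gives the robot as it stands.
- The arm moves only by the tool drive_tool, never from a script. Its argument "deltas" is a list that holds one entry, the list of rows, each a list of 6 numbers: the shift along the tool's x, y, z in mm, then the turn, a rotation vector about the tool's x, y, z in rad. A call has 1 to 8 rows; each row shifts and turns the commanded pose from where the row before left it, along the tool's axes as they then stand; what a row does not reach is not made up. A row lasts 1/12 s, in which the tool goes at most 41.7 mm and 7.16 degrees, less where a joint would pass 70% of its speed; a pose out of reach is approached as far as the arm can. A call is refused whole if a number of a shift passes 41.7 or a number of a turn 0.125, either way. A call with a gripper value outside its range is refused whole. "gripper" is the opening in per cent of the stroke, from 0 (shut) to 100 (fully open), set as the call begins (left out, the last holds). The fingers move at their own pace and stop on an object; "squeeze" is the grip in N (left out, the last holds). Time passes only in rows, so rows that do not move let the fingers close. It gives the time, the measured TCP pose, the force, the opening and the grip force at its end, in the units of the state.
- sensors.get_obs(): the state, without advancing time (a new reading comes with each control period).
- eyes.camera(name): name is "scene" or "side" or "wrist"; returns a dict with "img" (384x512x3 uint8, red, green, blue), "fov_y" (degrees; the focal length in pixels is half the picture's height over the tangent of half this angle, whatever the lens; pixels are square), "cx", "cy" (the principal point, pixels), "xyz" and "attitude" of the camera in the world; the wrist camera has in their place "hand_eye" (4x4, takes a point from camera to tool coordinates, whose origin is the TCP and whose axes are the flange's). Camera axes: x right, y up, looking along -z (the intrinsics and any distortion apply to the point x, -y, -z); pixel columns grow to the right and rows downward; lengths in m; the calibration is good to about 2 mm. A picture is of the moment at which its call begins: read the wrist's pose just before it. There is no depth.
- ticket.hand_in(): hands the job in; it is judged then, once.
The state is a dict: "time": time; "q": joint angles; "joint_velocities": joint speeds; "joint_torque": joint torques, N m; "position": TCP position; "tool_rot": TCP orientation; "ft_force": force on the tool from outside, world axes, zero at the start; "moment": the same for the moment, N m; "grip_width": finger opening in m; "grip_force": force on a finger pad.
Only numpy, scipy, OpenCV 4.12 (cv2) and the standard library are available. Lean on these libraries where they do the work, as an engineer would, in place of code of your own. Each camera call takes 0.05 s, during which the arm holds its last target. There are 200 camera calls.

TASK

Check the big sprung tweezers against the gap gauge: lift them off their rest, bring the tips just above the heads of the gauge's two upright pins, and squeeze until one tip stands over each pin head. Do not touch the gauge with them, do not shift its slide and leave the other things on the table alone. Finish while still holding the tweezers there, level and steady at that gap; do not let go or put them down.

Things in the scene. Friction and masses are not known exactly. Their poses are not given: they have to be found in the camera images.
- tweezers: Big steel sprung tweezers, level on the rest, blades side by side. 171 mm long, 75 g, balanced near the origin: midway between the two black ribbed finger pads, at their underside. x to the tips, y to the left blade, z up. Heel ends at x = -96 mm, tips at +77. Pads: 34 mm long (x), 18 tall (z 0 to 18). Width over the pads: 39 mm open, 28 at a 27 mm tip gap, 20 at 12 mm.
- tweezers_left (a joint): Squeeze angle of the left blade at its heel hinge (rad): 0 sprung open (48 mm between tip centres), 0.155 shut; the right blade moves equally. Tip gap = 6 mm + 300 mm x sin(0.14 - value); 1 mm less over the pads is 2 mm less gap. Spring force on each pad: about 1 N at first touch, 4 N at a 32 mm gap, 8 N at 12 mm.
- tip_left (a point): Underside of the end of the left blade (tweezers' +y side); a rounded steel tip 6 mm across. 6 mm above the origin of the tweezers; x = 73.5 mm open, 75 mm when squeezed.
- tip_right (a point): The same on the right blade (-y side).
- rest: Wooden fixed tool rest: base plate 130 x 90 x 8 mm, two cross rails 10 mm thick and 25 mm high (end lugs to 32) at x = -50 and +50 mm. The tweezers lie across the rails, their origin over the rest's origin, 22 mm up; between the rails the fingers have room down to the plate. Origin: centre of the underside; x to the tips.
- gauge: Fixed gap gauge: dark steel foot 56 x 110 x 12 mm, aluminium block 36 x 90 mm up to 50 mm high, on it two small steel blocks in a row along y, each with an upright steel pin of 6 mm diameter, head 78 mm above the table. Origin: centre of the underside; y runs from the fixed to the sliding pin, x away from the robot (tips come in along x).
- pin_fixed (a point): Centre of the head of the fixed pin (y = -12 mm on the gauge). Axes as the gauge.
- pin_slide (a point): Centre of the head of the pin on the slide. Its distance from the fixed pin, 12 to 32 mm, is the marked gap and differs from time to time. The slide can be pushed along with about 4 N: leave it where it is. Axes as the gauge.
- solder_spool: Bystander: spool of solder wire, 54 mm across, 31 mm high, standing flat.
- flux_tin: Bystander: round tin, 44 mm across, 20 mm high.
- hex_key: Bystander: hex key, 78 x 23 x 6 mm, lying flat.
- masking_tape: Bystander: roll of tape lying flat, 94 mm across, 24 mm high.
- fine_tweezers: Bystander: small thin tweezers, 122 mm long, lying flat on the table (not the ones to use).

How it is judged:
On the way:
1. the tweezers are lifted clear of the rest in the gripper (height (world z) of tweezers above 0.05 m and contact force between the fingers and tweezers above 1 N and contact force between tweezers and rest below 0.1 N), for 0.2 s.
At the end, for the whole second after the job is handed in: Through the last second the gripper holds the tweezers in the air, level within 0.2 rad, still and clear of the gauge; one tip over each pin head: within 4 mm along the row, tip gap equal to pin gap to within 4 mm, 7 mm across the row, 0 to 15 mm above the head (((x of tip_left in the frame of pin_slide between -0.007 and 0.007 m and z of tip_left in the frame of pin_slide between 0 and 0.015 m and x of tip_right in the frame of pin_fixed between -0.007 and 0.007 m and z of tip_right in the frame of pin_fixed between 0 and 0.015 m and ((y of tip_left in the frame of pin_slide between -0.004 and 0 m and y of tip_right in the frame of pin_fixed between -0.004 and 0 m) or (y of tip_left in the frame of pin_slide between -0.003 and 0.001 m and y of tip_right in the frame of pin_fixed between -0.003 and 0.001 m) or (y of tip_left in the frame of pin_slide between -0.002 and 0.002 m and y of tip_right in the frame of pin_fixed between -0.002 and 0.002 m) or (y of tip_left in the frame of pin_slide between -0.001 and 0.003 m and y of tip_right in the frame of pin_fixed between -0.001 and 0.003 m) or (y of tip_left in the frame of pin_slide between 0 and 0.004 m and y of tip_right in the frame of pin_fixed between 0 and 0.004 m))) or (x of tip_left in the frame of pin_fixed between -0.007 and 0.007 m and z of tip_left in the frame of pin_fixed between 0 and 0.015 m and x of tip_right in the frame of pin_slide between -0.007 and 0.007 m and z of tip_right in the frame of pin_slide between 0 and 0.015 m and ((y of tip_left in the frame of pin_fixed between -0.004 and 0 m and y of tip_right in the frame of pin_slide between -0.004 and 0 m) or (y of tip_left in the frame of pin_fixed between -0.003 and 0.001 m and y of tip_right in the frame of pin_slide between -0.003 and 0.001 m) or (y of tip_left in the frame of pin_fixed between -0.002 and 0.002 m and y of tip_right in the frame of pin_slide between -0.002 and 0.002 m) or (y of tip_left in the frame of pin_fixed between -0.001 and 0.003 m and y of tip_right in the frame of pin_slide between -0.001 and 0.003 m) or (y of tip_left in the frame of pin_fixed between 0 and 0.004 m and y of tip_right in the frame of pin_slide between 0 and 0.004 m)))) and contact force between the fingers and tweezers above 1 N and contact force between tweezers and gauge below 0.3 N and angle between tweezers's own z axis and vertical below 0.2 rad and linear speed of tweezers below 0.02 m/s and velocity of joint tweezers_left between -0.05 and 0.05 rad/s and height (world z) of tweezers above 0.06 m); the arm keeps its last pose, push and grip.
It fails at once if the gauge's slide is shifted by more than 2 mm (distance of pin_slide from where it was at the start of the episode above 0.002 m).
It fails at once if the gauge is touched with the tweezers (more than 1 N) (contact force between tweezers and gauge above 1 N).
It fails at once if another thing on the table is moved by more than 20 mm (distance of any of solder_spool, flux_tin, hex_key, masking_tape, fine_tweezers from where it was at the start of the episode above 0.02 m).
It also fails if it takes over 40 s, if anything falls off the work surface, if the arm or the gripper's body presses on something with over 40 N, if the wrist force passes 120 N, or if a joint passes its speed limit or range.

## Working session

There is one attempt and no reset: what is moved stays moved. The work goes in short steps, Python scripts to look and compute and a tool call to move; the robot and the scene stay as the last step left them, time stands still between calls to the robot, and variables do not carry over. Pictures are saved under pics/ and viewed, at most 10 in all, crops included, and the job is handed in when it is done.

Besides the shell and the picture viewer there is one more tool, called after "Request:" as name(argument=value, ...), one argument or row to a line, values as JSON. drive_tool: Moves the arm, as the interface text tells. Its arguments: {"type":"object","properties":{"deltas":{"type":"array"},"gripper":{"type":"number"},"squeeze":{"type":"number"}},"required":["deltas"]}

```bash
mkdir -p pics; ls
cat > h.py <<'E'
import numpy as np, cv2
from scipy.spatial.transform import Rotation as R
from rig import sensors, eyes, ticket, robot
def shot(name,f):
    s=sensors.get_obs(); c=eyes.camera(name); cv2.imwrite('pics/'+f+'.png',c['img'][:,:,::-1])
    import pickle; pickle.dump((s,c),open('pics/'+f+'.pkl','wb')); return s,c
def load(f):
    import pickle; return pickle.load(open('pics/'+f+'.pkl','rb'))
def pose(s,c):
    if 'hand_eye' in c:
        T=np.eye(4);T[:3,:3]=R.from_quat(s['tool_rot']).as_matrix();T[:3,3]=s['position'];T=T@np.array(c['hand_eye'])
        return T[:3,:3],T[:3,3]
    a=np.array(c['attitude']); return (R.from_quat(a).as_matrix() if a.size==4 else a.reshape(3,3)),np.array(c['xyz'])
def ray(f,u,v):
    s,c=load(f); M,o=pose(s,c); h=c['img'].shape[0]; fl=h/2/np.tan(np.radians(c['fov_y'])/2)
    return o, M@np.array([(u-c['cx'])/fl,-(v-c['cy'])/fl,-1])
def at_z(f,u,v,z):
    o,d=ray(f,u,v); return o+d*(z-o[2])/d[2]
def tri(obs):
    A=0;b=0
    for f,u,v in obs:
        o,d=ray(f,u,v); d=d/np.linalg.norm(d); P=np.eye(3)-np.outer(d,d); A=A+P;b=b+P@o
    p=np.linalg.solve(A,b)
    return p,[round(1000*np.linalg.norm(np.cross(ray(f,u,v)[1]/np.linalg.norm(ray(f,u,v)[1]),p-ray(f,u,v)[0])),1) for f,u,v in obs]
def proj(f,p):
    s,c=load(f);M,o=pose(s,c);h=c['img'].shape[0]; fl=h/2/np.tan(np.radians(c['fov_y'])/2)
    q=M.T@(np.array(p)-o); return c['cx']+fl*q[0]/-q[2], c['cy']-fl*q[1]/-q[2]
def up(f,x,y,w,h,k,o): cv2.imwrite('pics/'+o+'.png',cv2.resize(cv2.imread('pics/'+f+'.png')[y:y+h,x:x+w],None,fx=k,fy=k,interpolation=cv2.INTER_CUBIC))
E
python3 - <<'E'
from h import *
for n in ['scene','side','wrist']:
    s,c=shot(n,n+'0'); print({k:v for k,v in c.items() if k!='img'})
print(s, robot.tip_reach, [x for x in dir(robot) if x[0]!='_'])
a=[cv2.imread(f'pics/{n}0.png') for n in ['scene','side','wrist']]
m=np.vstack([np.hstack(a[:2]),np.hstack([a[2],a[2]*0])]); cv2.imwrite('pics/m.png',cv2.resize(m,(800,600),interpolation=cv2.INTER_AREA))
E
```

```text
pics
{'fov_y': 47.68854429557312, 'cx': 260.72793074084905, 'cy': 189.92229952557088, 'xyz': array([ 0.21989287, -0.59334563,  0.78323201]), 'attitude': array([ 0.33661785, -0.08133322, -0.2205186 ,  0.91183599])}
{'fov_y': 52.38547039307404, 'cx': 256.40446063164666, 'cy': 185.04355024961006, 'xyz': array([ 0.00639722, -0.72275085,  0.79502457]), 'attitude': array([ 0.39704716, -0.12086087, -0.28805245,  0.86300173])}
{'fov_y': 59.42459421813857, 'cx': 256.62395197250254, 'cy': 193.63753458759925, 'hand_eye': array([[-1.78724557e-04,  9.53758603e-01,  3.00573609e-01,
         8.27949354e-02],
       [ 9.99999925e-01,  2.73535056e-04, -2.73350244e-04,
         4.40667028e-04],
       [-3.42927566e-04,  3.00573538e-01, -9.53758581e-01,
        -1.39593637e-01],
       [ 0.00000000e+00,  0.00000000e+00,  0.00000000e+00,
         1.00000000e+00]])}
{'time': 0.1, 'q': array([ 1.00650870e+00,  5.28378312e-01,  1.43375440e+00,  2.11363606e-05,
        1.18139345e+00, -1.78559703e-01]), 'joint_velocities': array([-0.00029833, -0.00136109, -0.00359893,  0.00075808, -0.000859  ,
        0.00013359]), 'joint_torque': array([ 1.62622960e-04, -4.40980875e+01, -1.77150142e+01,  6.35664468e-02,
        5.33925800e-02, -4.19518653e-05]), 'position': array([0.23481985, 0.57855856, 0.24367259]), 'tool_rot': array([ 1.91674398e-01,  9.81458094e-01, -8.97283651e-04, -3.59981993e-04]), 'ft_force': array([-0.12431493, -0.37667803, -0.40241583]), 'moment': array([-0.06658949, -0.00906994,  0.06494041]), 'grip_force': 0.0, 'grip_width': 0.08712835879078148} 0.022 ['Unreachable', 'tip_reach']
```

View pics/m.png

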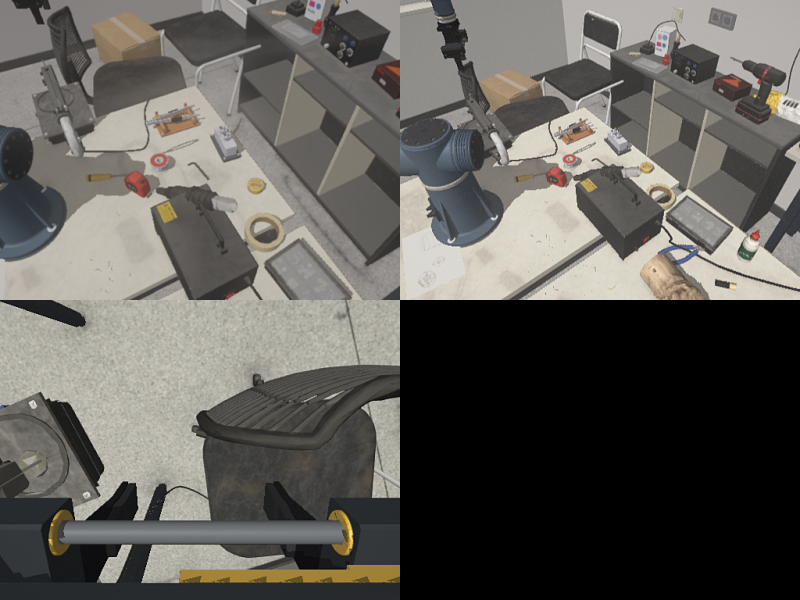

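The rest with the tweezers is at about scene px (224,156), the gauge at about (290,182). The arm is off to the left, clear of both.

Run:
```python
from h import *
up('scene0',180,110,140,110,5.7,'c1')
print(at_z('scene0',224,156,.03),at_z('scene0',290,182,.05))
```

```text
[0.48396953 0.11745576 0.03      ] [ 0.57563877 -0.0450658   0.05      ]
```

View pics/c1.png

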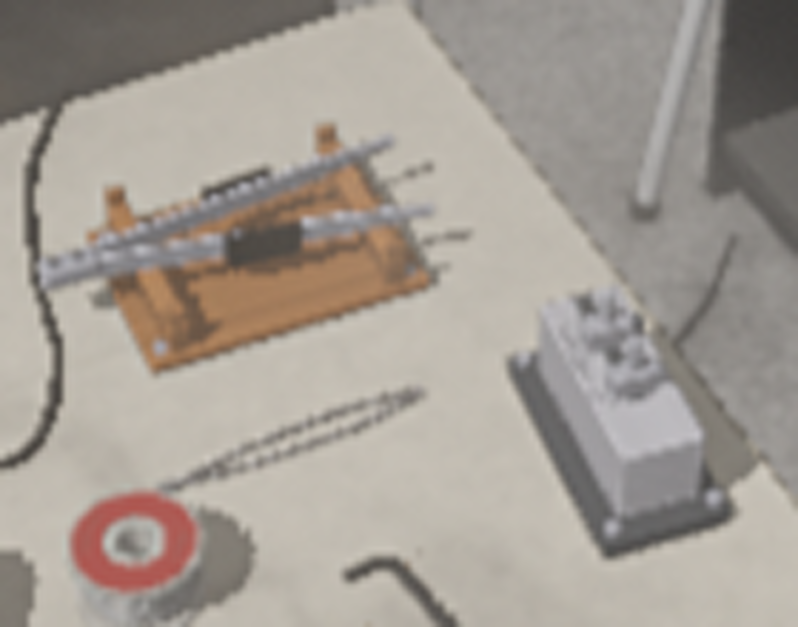

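Run:
```python
from h import *
k=5.7
q=lambda u,v,z: at_z('scene0',180+u/k,110+v/k,z)
he,tl,tr=q(45,270,.033),q(390,143,.034),q(430,210,.034)
t=(tl+tr)/2; d=t-he; print(he,tl,tr,np.degrees(np.arctan2(d[1],d[0])),np.hypot(d[0],d[1]))
print('rest corners',q(155,372,.0),q(430,283,.008))
g=[q(510,365,.012),q(610,556,.012),q(732,515,.012)]; print('foot',g)
print('pins',q(600,292,.078),q(640,340,.078))
```

```text
[0.40304946 0.15039933 0.033     ] [0.56840535 0.15386627 0.034     ] [0.56494877 0.10733064 0.034     ] -6.899916925990883 0.16482131902463176
rest corners [0.43091407 0.10386951 0.        ] [0.55624948 0.0906028  0.008     ]
foot [array([0.56278409, 0.02827776, 0.012     ]), array([ 0.54988067, -0.08057226,  0.012     ]), array([ 0.60374333, -0.08471608,  0.012     ])]
pins [ 0.58367223 -0.00647189  0.078     ] [ 0.58477072 -0.03639872  0.078     ]
```

Request:
drive_tool(
  deltas=[
    [[-28.7, -22.3, 3, 0, 0, 0], [-28.7, -22.3, 3, 0, 0, 0], [-28.7, -22.3, 3, 0, 0, 0], [-28.7, -22.3, 3, 0, 0, 0], [-28.7, -22.3, 3, 0, 0, 0], [-28.7, -22.3, 3, 0, 0, 0], [-28.7, -22.3, 3, 0, 0, 0]],
  ],
  gripper=100,
)

```text
time: 0.73
position: [0.3629, 0.3572, 0.2233]
tool_rot: [0.191, 0.981, -0.0, -0.0]
ft_force: [-0.1, -0.3, 0.6]
grip_width: 0.087
grip_force: 0.0
```

Request:
drive_tool(
  deltas=[
    [[-28.7, -22.3, 3, 0, 0, 0], [-28.7, -22.3, 3, 0, 0, 0], [-28.7, -22.3, 3, 0, 0, 0], [-28.7, -22.3, 3, 0, 0, 0], [-28.7, -22.3, 3, 0, 0, 0], [-28.7, -22.3, 3, 0, 0, 0], [-28.7, -22.3, 3, 0, 0, 0]],
  ],
)

```text
time: 1.32
position: [0.4904, 0.1369, 0.2023]
tool_rot: [0.192, 0.981, -0.0, -0.0]
ft_force: [1.4, 0.2, 0.2]
grip_width: 0.0871
grip_force: 0.0
```

Request:
drive_tool(
  deltas=[
    [[0, 0, 0, 0, 0, 0.12], [0, 0, 0, 0, 0, 0.12], [0, 0, 0, 0, 0, 0.12], [0, 0, 0, 0, 0, 0.12], [0, 0, 0, 0, 0, 0.12], [0, 0, 0, 0, 0, 0.12], [0, 0, 0, 0, 0, 0.12], [0, 0, 0, 0, 0, 0.12]],
  ],
)

```text
time: 1.98
position: [0.4898, 0.1386, 0.2024]
tool_rot: [0.626, 0.78, -0.0, -0.0]
ft_force: [-0.4, -0.7, -0.3]
grip_width: 0.0869
grip_force: 0.0
```

Request:
drive_tool(
  deltas=[
    [[0, 0, 0, 0, 0, 0.12], [0, 0, 0, 0, 0, 0.12], [0, 0, 0, 0, 0, 0.12], [0, 0, 0, 0, 0, 0.12], [0, 0, 0, 0, 0, 0.12], [0, 0, 0, 0, 0, 0.12], [0, 0, 0, 0, 0, 0.12], [0, 0, 0, 0, 0, 0.12]],
  ],
)

```text
time: 2.65
position: [0.4897, 0.1386, 0.2024]
tool_rot: [0.915, 0.403, -0.0, -0.0]
ft_force: [-0.0, 0.1, 0.0]
grip_width: 0.0872
grip_force: 0.0
```

Request:
drive_tool(
  deltas=[
    [[0, 0, 0, 0, 0, 0.12], [0, 0, 0, 0, 0, 0.12], [0, 0, 0, 0, 0, 0.12], [0, 0, 0, 0, 0, 0.12], [0, 0, 0, 0, 0, 0.12], [0, 0, 0, 0, 0, 0.12], [0, 0, 0, 0, 0, 0.12], [0, 0, 0, 0, 0, 0.12]],
  ],
)

```text
time: 3.32
position: [0.4897, 0.1386, 0.2024]
tool_rot: [0.998, -0.065, -0.0, 0.0]
ft_force: [0.6, 0.5, 0.4]
grip_width: 0.0873
grip_force: 0.0
```

Run:
```python
from h import *
s,c=shot('wrist','w1'); up('w1',0,0,512,384,1.5,'w1b')
for p in [(.497,.139,.022),(.571,.130,.03)]: print(proj('w1',p))
```

```text
(np.float64(255.7140511624636), np.float64(169.55836221794883))
(np.float64(254.84484708096068), np.float64(89.56857703061769))
```

View pics/w1b.png

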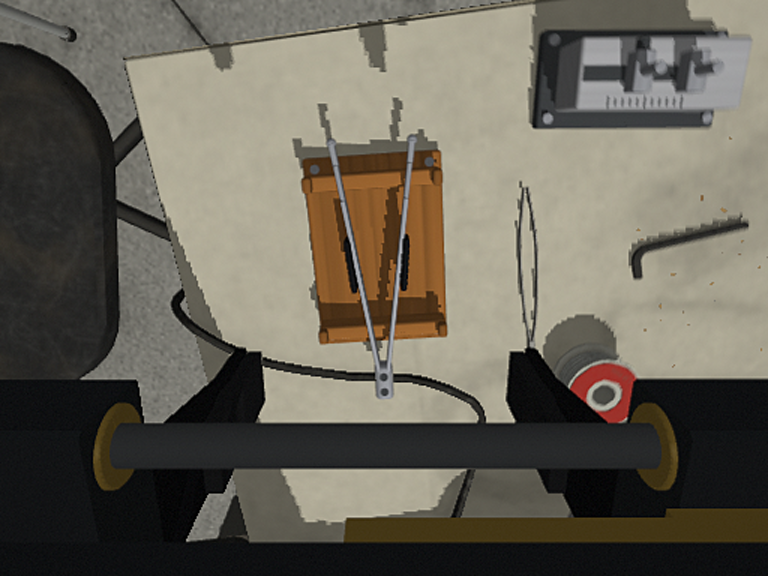

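Tips are at about (332,143) and (412,140) in the 1.5x picture, pads at (350,264)/(404,263), heel at (384,396). The pin heads are near (660,68)/(716,66).

Run:
```python
from h import *
q=lambda u,v,z: at_z('w1',u/1.5,v/1.5,z)
s,c=load('w1'); x=R.from_quat(s['tool_rot']).as_matrix()
pl,pr,tl,tr,h=q(350,264,.040),q(404,263,.040),q(332,143,.034),q(412,140,.034),q(384,396,.034)
for n,p in dict(pl=pl,pr=pr,mid=(pl+pr)/2,tmid=(tl+tr)/2,h=h).items(): print(n,p.round(4),'tool',(x.T@(p-s['position'])*1000).round(1))
d=(tl+tr)/2-h; print(np.degrees(np.arctan2(d[1],d[0])),np.linalg.norm(d),np.linalg.norm(tl-tr),np.linalg.norm(pl-pr))
yaw=np.arctan2(d[1],d[0]);e=np.array([np.cos(yaw),np.sin(yaw),0]); print('origin est from tips',(tl+tr)/2-.0745*e, 'heel',h+.09*e)
print('pins',q(660,68,.078),q(716,66,.078))
r=[q(303,189,.032),q(441,183,.032),q(446,330,.032),q(320,338,.032)];print(r,np.mean(r,0))
```

```text
pl [0.4979 0.1597 0.04  ] tool [  5.4 -22.  162.4]
pr [0.4942 0.1266 0.04  ] tool [  6.   11.3 162.4]
mid [0.496  0.1432 0.04  ] tool [  5.7  -5.4 162.4]
tmid [0.5678 0.1365 0.034 ] tool [ 77.8  -8.1 168.3]
h [0.4012 0.1513 0.034 ] tool [-89.4  -1.1 168.4]
-5.0819558525576225 0.16730383962906975 0.04686877506553175 0.033318541679996
origin est from tips [0.49362992 0.14308055 0.034     ] heel [0.4908371  0.14332891 0.034     ]
pins [ 0.58408471 -0.00687492  0.078     ] [ 0.58148323 -0.03354928  0.078     ]
[array([0.54590374, 0.18173694, 0.032     ]), array([0.53860562, 0.09853623, 0.032     ]), array([0.44323637, 0.10449518, 0.032     ]), array([0.44840782, 0.18792275, 0.032     ])] [0.49403839 0.14317278 0.032     ]
```

Request:
drive_tool(
  deltas=[
    [[4, -5.2, 20, 0, 0, -0.042], [0, 0, 30, 0, 0, 0], [0, 0, 30, 0, 0, 0], [0, 0, 30, 0, 0, 0], [0, 0, 20, 0, 0, 0], [0, 0, 0, 0, 0, 0]],
  ],
  gripper=80,
)

```text
time: 3.87
position: [0.4917, 0.143, 0.0689]
tool_rot: [0.999, -0.04, -0.004, 0.0]
ft_force: [0.2, 0.2, -1.6]
grip_width: 0.0698
grip_force: 0.0
```

Run:
```python
from h import *
s,c=shot('wrist','w2'); up('w2',0,0,512,384,1.5,'w2b'); print(s['position'],s['grip_width'])
p=np.array(s['position'])
```

```text
[0.49170651 0.14297599 0.06887898] 0.06984712515274324
```

View pics/w2b.png

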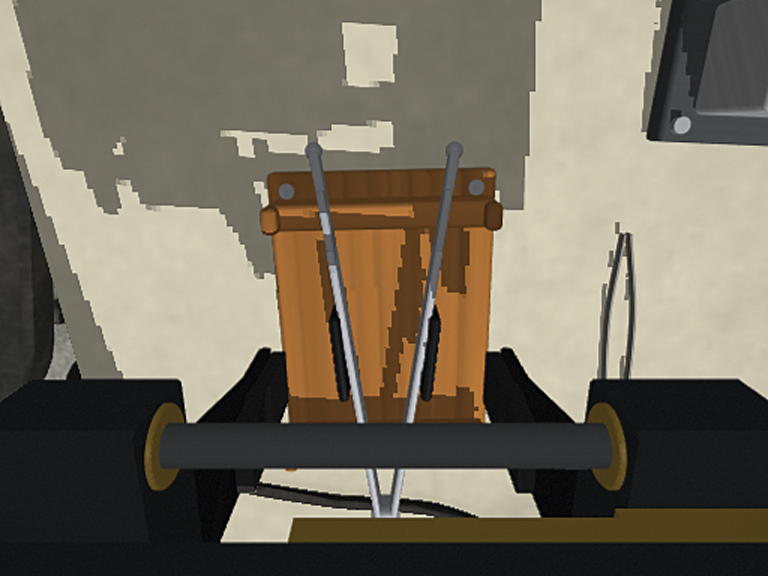

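Tips at (314,150)/(454,149), pad centres at about (340,353)/(430,353): well centred between the fingers.

Run:
```python
from h import *
q=lambda u,v,z: at_z('w2',u/1.5,v/1.5,z)
s,c=load('w2'); x=R.from_quat(s['tool_rot']).as_matrix()
for p in [q(340,353,.040),q(430,353,.04),q(314,150,.034),q(454,149,.034)]: print(p.round(4),'tool',(x.T@(p-s['position'])*1000).round(1))
```

```text
[0.4992 0.1592 0.04  ] tool [  6.4 -16.8  28.8]
[0.4965 0.1265 0.04  ] tool [ 6.4 16.  28.8]
[0.5705 0.1606 0.034 ] tool [ 77.4 -24.   34.2]
[0.5671 0.1143 0.034 ] tool [77.7 22.5 34.2]
```

Request:
drive_tool(
  deltas=[
    [[4.5, -0.5, 12, 0, 0, 0], [0, 0, 12, 0, 0, 0], [0, 0, 9, 0, 0, 0], [0, 0, 0, 0, 0, 0], [0, 0, 0, 0, 0, 0]],
  ],
)

```text
time: 4.33
position: [0.4992, 0.1434, 0.0402]
tool_rot: [0.999, -0.041, 0.0, -0.0]
ft_force: [0.9, -0.6, -0.3]
grip_width: 0.0696
grip_force: 0.0
```

Request:
drive_tool(
  deltas=[
    [[0, 0, 0, 0, 0, 0], [0, 0, 0, 0, 0, 0], [0, 0, 0, 0, 0, 0], [0, 0, 0, 0, 0, 0], [0, 0, 0, 0, 0, 0], [0, 0, 0, 0, 0, 0], [0, 0, 0, 0, 0, 0], [0, 0, 0, 0, 0, 0]],
  ],
  gripper=35,
  squeeze=20,
)

```text
time: 5.0
position: [0.4994, 0.1434, 0.0397]
tool_rot: [0.999, -0.041, 0.0, -0.0]
ft_force: [-0.2, -0.6, 1.6]
grip_width: 0.0323
grip_force: 3.7
```

Request:
drive_tool(
  deltas=[
    [[0, 0, 0, 0, 0, 0], [0, 0, 0, 0, 0, 0], [0, 0, 0, 0, 0, 0], [-2.5, 0, 4, 0, 0, 0], [0, 0, 0, 0, 0, 0], [0, 0, 0, 0, 0, 0]],
  ],
  gripper=60,
)

```text
time: 5.5
position: [0.4958, 0.1436, 0.035]
tool_rot: [0.999, -0.041, -0.001, 0.0]
ft_force: [0.1, 0.4, 0.4]
grip_width: 0.0517
grip_force: 0.0
```

Request:
drive_tool(
  deltas=[
    [[0, 0, 0, 0, 0, 0], [0, 0, 0, 0, 0, 0], [0, 0, 0, 0, 0, 0], [0, 0, 0, 0, 0, 0], [0, 0, 0, 0, 0, 0], [0, 0, 0, 0, 0, 0], [0, 0, 0, 0, 0, 0], [0, 0, 0, 0, 0, 0]],
  ],
  gripper=33,
  squeeze=20,
)

```text
time: 6.17
position: [0.4966, 0.1436, 0.0356]
tool_rot: [0.999, -0.041, 0.0, -0.0]
ft_force: [-0.7, 0.4, -0.4]
grip_width: 0.0292
grip_force: 4.1
```

Request:
drive_tool(
  deltas=[
    [[0, 0, -5, 0, 0, 0], [0, 0, -10, 0, 0, 0], [0, 0, -15, 0, 0, 0], [0, 0, -15, 0, 0, 0], [0, 0, -15, 0, 0, 0], [0, 0, -15, 0, 0, 0], [0, 0, -10, 0, 0, 0], [0, 0, 0, 0, 0, 0]],
  ],
)

```text
time: 6.83
position: [0.498, 0.1438, 0.1232]
tool_rot: [0.999, -0.041, 0.003, -0.0]
ft_force: [0.0, -0.5, -0.2]
grip_width: 0.0287
grip_force: 4.1
```

Request:
drive_tool(
  deltas=[
    [[-2.5, 15, 0, 0, 0, 0], [-2.5, 25, 0, 0, 0, 0], [-2.5, 30, 0, 0, 0, 0], [-2.5, 30, 0, 0, 0, 0], [-2.5, 30, 0, 0, 0, 0], [-2.5, 18, 0, 0, 0, 0], [0, 7, 0, 0, 0, 0], [0, 0, 0, 0, 0, 0]],
  ],
)

```text
time: 7.5
position: [0.4688, -0.0109, 0.1203]
tool_rot: [0.999, -0.043, -0.0, -0.0]
ft_force: [0.5, 0.9, -0.2]
grip_width: 0.0289
grip_force: 4.1
```

Request:
drive_tool(
  deltas=[
    [[0, 0, 0, 0, 0, 0], [0, 0, 0, 0, 0, 0], [0, 0, 0, 0, 0, 0]],
  ],
)

```text
time: 7.75
position: [0.469, -0.0085, 0.1205]
tool_rot: [0.999, -0.04, -0.0, -0.0]
ft_force: [0.1, 0.1, -0.7]
grip_width: 0.0287
grip_force: 4.1
```

Run:
```python
from h import *
s,c=shot('wrist','w3'); up('w3',130,30,256,192,3.1,'w3b'); print(s['position'],s['grip_width'],s['tool_rot'])
shot('scene','s3');shot('side','d3')
```

```text
[ 0.4689672  -0.00848654  0.12048473] 0.02865147120989868 [ 9.99190491e-01 -4.02286780e-02 -6.21812347e-05 -1.14886918e-04]
```

View pics/w3b.png

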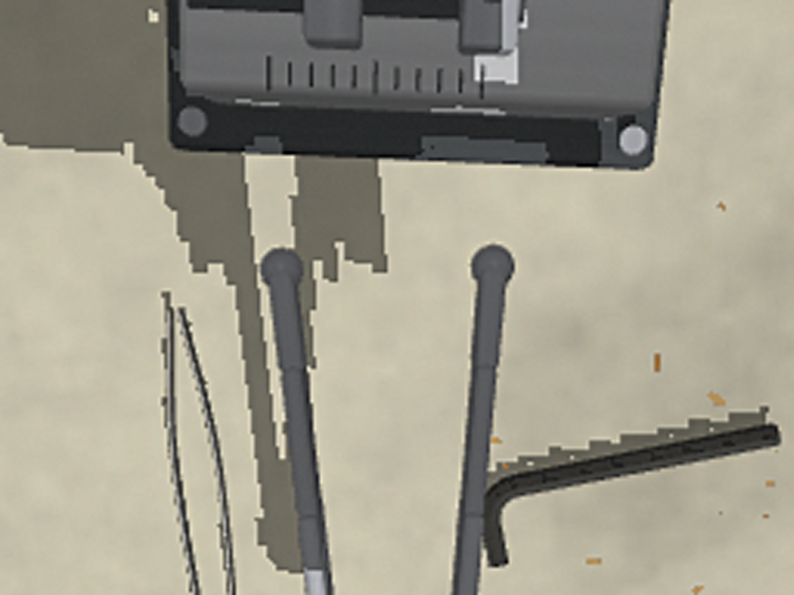

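Tip centres at crop (281,267)/(493,264); the gauge yaw nearly matches, and the pins are above this crop, so I look there.

Run:
```python
from h import *
up('w3',180,0,140,70,5.6,'w3c')
for f in ('s3','d3'): print([proj(f,p) for p in [(.584,-.007,.078),(.5815,-.0336,.078)]])
```

```text
[(np.float64(285.5038162511743), np.float64(161.32946880950126)), (np.float64(290.37801029392824), np.float64(169.32302874428146))]
[(np.float64(274.77892436742786), np.float64(164.33010867663523)), (np.float64(279.74837899422783), np.float64(169.05655860556647))]
```

View pics/w3c.png

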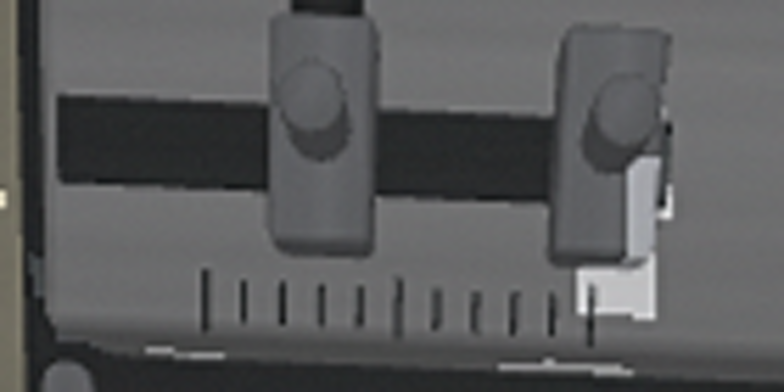

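Slide pin head at crop (312,96), fixed pin head at (627,109).

Run:
```python
from h import *
s,c=load('w3'); M=R.from_quat(s['tool_rot']).as_matrix(); P=s['position']
a=at_z('w3',180+312.5/5.6-.5,96.5/5.6-.5,.078); b=at_z('w3',180+627.5/5.6-.5,109.5/5.6-.5,.078)
# tip top/centre height: underside at tcp-.0076, ball centre +3
zt=P[2]-.0076+.003
l=at_z('w3',130+281.5/3.1-.5,30+267/3.1-.5,zt); r=at_z('w3',130+493/3.1-.5,30+264.5/3.1-.5,zt)
for n,p in dict(slide=a,fixed=b,left=l,right=r).items(): print(n,p.round(4),(M.T@(p-P)*1000).round(1))
print('pin gap',np.linalg.norm(a-b),'tip gap',np.linalg.norm(l-r)); d=a-b; print('gauge yaw',np.degrees(np.arctan2(-d[0],d[1])), 'tool yaw',np.degrees(np.arctan2(M[1,0],M[0,0])))
d=l-r; print('tip row yaw',np.degrees(np.arctan2(-d[0],d[1])))
# shapes in scale: ticks
t=[at_z('w3',180+u/5.6,v/5.6,.05) for u,v in [(206,300),(591,315)]];print('ticks',np.linalg.norm(t[0]-t[1]))
```

```text
slide [ 0.5857 -0.0071  0.078 ] [116.2 -10.8  42.5]
fixed [ 0.5825 -0.0343  0.078 ] [115.2  16.6  42.5]
left [0.5421 0.0013 0.1159] [ 72.1 -15.6   4.6]
right [ 0.5401 -0.0272  0.1159] [72.4 12.9  4.6]
pin gap 0.027432963281913414 tip gap 0.02855885791405541
gauge yaw -6.753269948629429 tool yaw -4.611110413132071
tip row yaw -3.958064466157441
ticks 0.03985340163245738
```

Request:
drive_tool(
  deltas=[
    [[0, 0, 0, 0, 0, 0.022], [0, 0, 0, 0, 0, 0.022], [8, -0.4, 0, 0, 0, 0], [15, -0.5, 0, 0, 0, 0], [13, 0, 4, 0, 0, 0], [7.5, 0, 6, 0, 0, 0], [0, 0, 5, 0, 0, 0], [0, 0, 0, 0, 0, 0]],
  ],
  gripper=32.3,
)

```text
time: 8.57
position: [0.5113, -0.014, 0.1043]
tool_rot: [0.998, -0.063, -0.002, -0.0]
ft_force: [-0.7, -0.1, -1.6]
grip_width: 0.0283
grip_force: 4.3
```

Request:
drive_tool(
  deltas=[
    [[0, 0, 0, 0, 0, 0], [0, 0, 0, 0, 0, 0], [0, 0, 0, 0, 0, 0]],
  ],
)

```text
time: 8.82
position: [0.5115, -0.0141, 0.1056]
tool_rot: [0.998, -0.063, -0.0, -0.0]
ft_force: [-0.5, 0.7, -1.4]
grip_width: 0.0281
grip_force: 4.3
```

Run:
```python
from h import *
s,c=shot('wrist','w4'); up('w4',180,70,150,110,5.3,'w4b'); print(s['position'],s['grip_width'])
shot('scene','s4');shot('side','d4')
print([proj('w4',p) for p in [(.5857,-.0071,.078),(.5825,-.0343,.078)]])
print([proj('s4',p) for p in [(.5857,-.0071,.078),(.5825,-.0343,.078)]])
a=cv2.imread('pics/s4.png')[135:185,255:320];b=cv2.imread('pics/d4.png')[135:185,245:310]
cv2.imwrite('pics/sd4.png',cv2.resize(np.vstack([a,b]),None,fx=6,fy=6,interpolation=cv2.INTER_CUBIC))
```

```text
[ 0.5114601  -0.01407199  0.10558742] 0.028096019133171734
[(np.float64(223.86021515770182), np.float64(110.37007103664764)), (np.float64(280.56033052756015), np.float64(109.82608145954045))]
[(np.float64(286.1806705396846), np.float64(161.11146361501068)), (np.float64(290.92469783082674), np.float64(169.37729453888718))]
```

View pics/w4b.png

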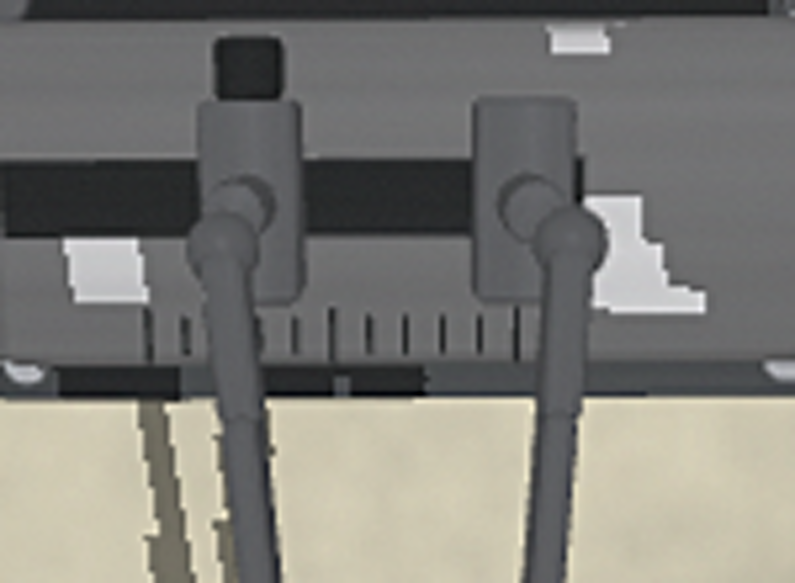

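View pics/sd4.png

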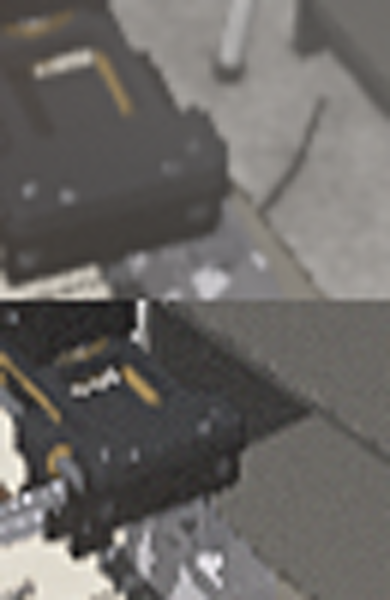

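The fixed views are blocked by the gripper. In the wrist crop the pin heads are at about (241,208)/(533,207) and the tip balls at (223,249)/(570,244).

Run:
```python
from h import *
s,c=load('w4'); M=R.from_quat(s['tool_rot']).as_matrix(); P=s['position']
q=lambda u,v,z: at_z('w4',180+(u+.5)/5.3-.5,70+(v+.5)/5.3-.5,z)
zt=P[2]-.0046
L=dict(slide=q(241,208,.078),fixed=q(533,207,.078),left=q(223,249,zt),right=q(570,244,zt))
T={n:(M.T@(p-P)*1000).round(1) for n,p in L.items()}; print(T)
print(T['slide']-T['left'],T['fixed']-T['right'],np.linalg.norm(L['slide']-L['fixed']),np.linalg.norm(L['left']-L['right']))
```

```text
{'slide': array([ 73.5, -15.7,  27.5]), 'fixed': array([73.6, 10.9, 27.5]), 'left': array([ 71.7, -15.1,   4.5]), 'right': array([72.1, 12.3,  4.5])}
[ 1.8 -0.6 23. ] [ 1.5 -1.4 23. ] 0.026579037999238594 0.027418474595787026
```

Request:
drive_tool(
  deltas=[
    [[1.6, -1.0, 0, 0, 0, 0], [0, 0, 3, 0, 0, 0], [0, 0, 4, 0, 0, 0], [0, 0, 3, 0, 0, 0], [0, 0, 1.5, 0, 0, 0], [0, 0, 0, 0, 0, 0], [0, 0, 0, 0, 0, 0], [0, 0, 0, 0, 0, 0]],
  ],
  gripper=32.1,
)

```text
time: 9.63
position: [0.5139, -0.0134, 0.094]
tool_rot: [0.998, -0.063, -0.0, 0.0]
ft_force: [-0.7, -1.0, -1.1]
grip_width: 0.0278
grip_force: 4.4
```

Run:
```python
from h import *
s,c=shot('wrist','w5'); up('w5',180,70,150,110,5.3,'w5b'); print(s['position'],s['grip_width'],s['ft_force'])
```

```text
[ 0.51389736 -0.013433    0.09401109] 0.027809924298437046 [-0.66486487 -0.99647683 -1.1448062 ]
```

View pics/w5b.png

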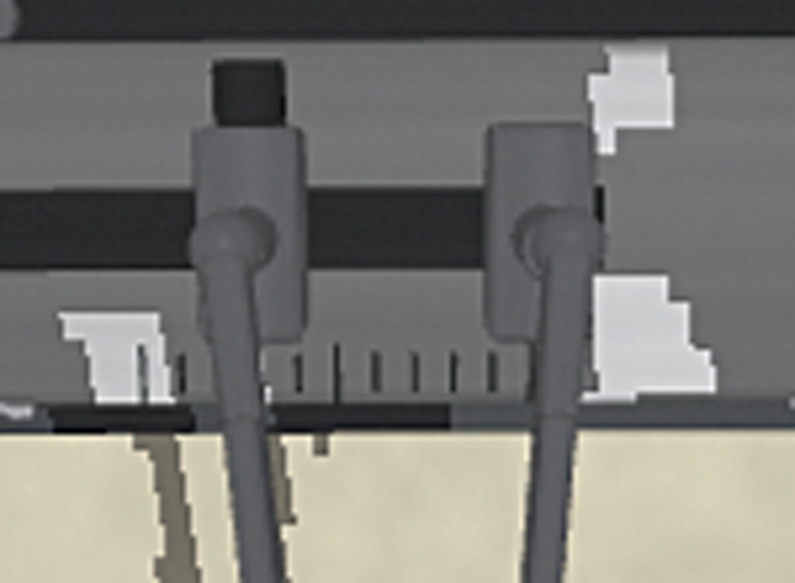

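Tips at (223,243)/(569,241); pin heads show beside them, centred at about (242,240)/(548,240).

Run:
```python
from h import *
s,c=load('w5'); M=R.from_quat(s['tool_rot']).as_matrix(); P=s['position']
q=lambda u,v,z: at_z('w5',180+(u+.5)/5.3-.5,70+(v+.5)/5.3-.5,z)
zt=P[2]-.0046
L=dict(slide=q(242,240,.078),fixed=q(548,240,.078),left=q(223,243,zt),right=q(569,241,zt))
T={n:(M.T@(p-P)*1000).round(1) for n,p in L.items()}; print(T)
print(T['slide']-T['left'],T['fixed']-T['right'])
f=384/2/np.tan(np.radians(c['fov_y'])/2)
for n in('slide','left'):
  o,_=ray('w5',0,0); print(n,'6mm radius px in crop',5.3*f*.003/np.linalg.norm(L[n]-o))
```

```text
{'slide': array([ 71.5, -14.6,  16. ]), 'fixed': array([71.5, 11.5, 16. ]), 'left': array([ 72.1, -15.1,   4.6]), 'right': array([72.3, 12.3,  4.6])}
[-0.6  0.5 11.4] [-0.8 -0.8 11.4]
slide 6mm radius px in crop 34.143593563002426
left 6mm radius px in crop 36.80476422521263
```

Request:
drive_tool(
  deltas=[
    [[0, 0, 1, 0, 0, 0], [0, 0, 0, 0, 0, 0], [0, 0, 0, 0, 0, 0], [0, 0, 0, 0, 0, 0], [0, 0, 0, 0, 0, 0], [0, 0, 0, 0, 0, 0]],
  ],
  gripper=31.8,
)

```text
time: 10.18
position: [0.5139, -0.0134, 0.0931]
tool_rot: [0.998, -0.063, 0.0, 0.0]
ft_force: [0.3, -0.7, -0.8]
grip_width: 0.0278
grip_force: 4.4
```

```bash
python3 -c "
from rig import ticket
print(ticket.hand_in())"
```

```text
the job is handed in; nothing more can be done
None
```

I handed the job in at 10.2 s with the tweezers held level, each tip measured within about 1 mm of its pin head along and across the row and about 8 mm above it, with a tip gap near 27 mm; no verdict came back.

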